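# Free a pressed bracket from its forming die

### The job

The freshly pressed aluminium bracket is still in the open forming die, caught on a hidden stripper: holding it by its tab, work it along the pocket by feel until it comes free, without wrenching at it, and lift it straight up out of the die. Lay it tab up on the green mat, in the middle and lined up with the mat's long side, setting it down rather than dropping it. Leave the wrench, tape and bottle alone.

Things in the scene. Friction and masses are not known exactly. Their poses are not given: they have to be found in the camera images.
- die: Open steel forming die with blue edges, fixed to the bench, 220 (x) by 112 (y) by 50 mm high. Origin at the centre of its underside, x along its length, z up. Under the bracket, out of sight, a fixed steel stripper hooks over two bars inside the bracket: while caught, the bracket rises only 3 mm and then stops dead. Over 80 N, even a brief jerk, between bracket and die spoils them.
- pocket (a point): Centre of the die's pocket floor, 12 mm above the die's underside; axes as the die. Pocket 171 (x) by 67 (y), 38 mm deep. The bracket comes free only where its centre is within 2 mm of one release place, unseen and different each time, from x = -3 to x = +8 mm here. Pull up lightly; if it stops, lower it, shift it 2 to 3 mm in x, retry. Raised 11 mm it is past the stripper.
- bracket: Pressed aluminium bracket, a shell open below, 154 (x) by 64 (y) by 36 mm high plus tab, 0.2 to 0.42 kg. Origin at the centre of its underside, x along its length, z up. It starts on the pocket floor, lined up with the die, its flat top 2 mm below the die's top, 1.5 mm play each side in y, caught 6 to 8 mm from the pocket's middle towards -x; it can slide along x within 8.5 mm of the middle.
- tab (a point): Middle of the top edge of the bracket's upright brass-coloured tab, its only grippable feature, 40 mm long (x), 10 mm thick (y), standing 32 mm above the middle of the bracket's flat top, so this point is 68 mm above the bracket's underside. Axes as the bracket.
- mat: Green mat with a white border line, fixed to the bench, 210 (x) by 120 (y) by 6 mm thick. Origin at the centre of its underside, x along its length, z up.
- wrench: Steel open-ended wrench lying on the bench beyond the work. Bystander, leave alone. Origin at the middle of its underside.
- tape: Blue tape roll lying flat, 90 mm across, 24 mm high, beyond the work. Bystander, leave alone. Origin at the centre of its underside.
- bottle: White plastic bottle with a red cap, 60 mm across, 150 mm tall, beyond the work. Bystander, leave alone. Origin at the centre of its underside.
There are look-alikes about, which are no part of the job. Of the things that look like the mat, the larger one is meant. Leave any purple look-alike of the bracket alone.

How it is judged (in metres and radians):
On the way, in this order (a step that is already met when the one before it is completed fails the run):
1. The bracket has been lifted straight up out of the die: held more than 50 mm above its seat, level within 0.25 rad and still over the pocket (within 30 mm along it, 20 mm across) (z of bracket in the frame of die above 0.062 m and angle between bracket's own z axis and vertical below 0.25 rad and x of bracket in the frame of die between -0.03 and 0.03 m and y of bracket in the frame of die between -0.02 and 0.02 m), for 0.1 s.
2. The bracket touches the mat while still held (contact force between bracket and mat above 0.3 N and contact force between the fingers and bracket above 0.5 N), for 0.1 s.
At the end, for the whole second after the job is handed in: The bracket rests released on the mat, tab up (within 0.08 rad), its centre within 20 mm of the mat's centre both ways, its length along the mat's within 0.17 rad (z of bracket in the frame of mat between 0.003 and 0.01 m and angle between bracket's own z axis and vertical below 0.08 rad and angle between the x axis of bracket and the x axis of mat, either way round below 0.17 rad and linear speed of bracket below 0.02 m/s and angular speed of bracket below 0.1 rad/s and contact force between bracket and the fingers below 0.05 N and x of bracket in the frame of mat between -0.02 and 0.02 m and y of bracket in the frame of mat between -0.02 and 0.02 m); the robot touches nothing.
It fails at once if The bracket and the die press on each other with more than 80 N (contact force between bracket and die above 80 N).
It fails at once if The bracket hits the mat with more than 60 N (contact force between bracket and mat above 60 N).
It fails at once if A bystander (wrench, tape, bottle) is moved more than 15 mm (distance of any of wrench, tape, bottle from where it was at the start of the episode above 0.015 m).
It also fails if it takes over 58 s, if anything falls off the work surface, if the arm or the gripper's body presses on something with over 40 N, if the wrist force passes 120 N, or if a joint passes its speed limit or range.

### The arm

A 7-joint arm with a two-finger parallel gripper is mounted at the origin on the work surface. World frame = base frame: x ahead of the robot, y to its left, z up, the work surface at z = 0. Lengths are in mm, angles in rad, forces in N, time in s.
With the tool pointing down it reaches from about 425 to 1025 mm from the base axis. Payload 9.4 kg.
Tool frame: the origin (TCP) lies midway between the tips of the shut fingers; the grasp point (between the pads) lies 19 mm behind it (arm.grip_depth is the distance from the TCP to the grasp point, in mm); z points along the fingers, x is the direction in which the jaws open and shut, and the axes are right-handed (so a half turn about z gives the same grasp; the last joint's range is limited). The gripper opens to 93 mm and grips with 3 to 60 N. Pads are 15 mm wide; open, the fingers measure 128 mm over their backs; the gripper's body (75 mm by 188 mm) begins 65 mm behind the grasp point.
Start: joints at [-0.077, 0.599, -0.003, 1.599, 0.002, 0.943, -0.08], TCP at [724.999, -0.008, 218.618] pointing down, gripper open.
Joint ranges: [-2.57, 2.57], [-0.35, 1.97], [-1.29, 1.29], [0.11, 2.56], [-1.05, 4.19], [0.11, 1.86], [-2.63, 2.63]. Speed limits (rad/s): [2.22, 2.22, 3.01, 3.01, 3.14, 3.14, 3.14].

### API

Orientations are given as a unit quaternion [w, x, y, z].
In Python, from plant import sense, get_image, camera_params, arm gives the robot as it stands.
- The arm moves only by the tool send_rows, never from a script. Its argument "moves" is a list of rows, each a list of 2 entries, a list of its own where there are three numbers: the shift along the tool's x, y, z in mm, then the turn about the tool's z in rad. In form: [[[dx, dy, dz], twist], ...]. A call has 1 to 20 rows; each row is the pose to reach, as a shift and turn from the pose measured when the call began, along the tool's axes at that moment; what a row does not reach only later rows make up. A row lasts 1/10 s, in which the tool goes at most 50 mm and 8.59 degrees, less where a joint would pass 70% of its speed; a pose out of reach is approached as far as the arm can. A call with a gripper value outside its range is refused whole. "claw" is the finger opening in mm, from 0 to 93, set as the call begins (left out, the last holds). The fingers move at their own pace and stop on an object; "newtons" is the grip in N (left out, the last holds). Time passes only in rows, so rows that repeat a pose let the fingers close. It gives the time, the measured TCP pose, the force and the opening at its end, in the units of the state.
- sense(): the state, without advancing time (a new reading comes with each control period).
- get_image(name): name is "scene" or "side" or "wrist"; returns (picture, depth): 420x560x3 uint8, red, green, blue; 420x560 float32, mm along the optical axis (not along the pixel's ray), 0 where there is no reading.
- camera_params(name): a dict with "fx", "fy", "cx", "cy" (pixels), "R" (3x3) and "t" (3): a world point X has camera coordinates R X + t. Camera axes: x right, y down, z forward; pixel columns grow to the right and rows downward; lengths in mm; the calibration is good to about 2 mm. A picture is of the moment at which its call begins: read the wrist's pose just before it. camera_params takes no time and is no camera call; for the wrist camera it gives the pose at the moment of the call.
- arm.sign_off(): hands the job in, once; it reports no verdict.
The state is a dict: "clock": time; "joint_positions": joint angles; "dq": joint speeds; "joint_efforts": joint torques, N m; "ee_pos": TCP position; "orientation": TCP orientation; "ft_force": force on the tool from outside, world axes, zero at the start; "wrist_torque": the same for the moment, N m; "gripper_width": opening from 0.0 (shut) to 1.0 (fully open).
Only numpy, scipy, OpenCV 4.12 (cv2) and the standard library are available. Lean on these libraries where they do the work, as an engineer would, in place of code of your own. Each camera call takes 0.05 s, during which the arm holds its last target. There are 200 camera calls.

## Working session

There is one attempt and no reset: what is moved stays moved. The work goes in short steps, Python scripts to look and compute and a tool call to move; the robot and the scene stay as the last step left them, time stands still between calls to the robot, and variables do not carry over. Pictures are saved under pics/ and viewed, about 8 in all and at most 12, crops included, and the job is handed in when it is done.

Besides the shell and the picture viewer there is one more tool, called in YAML: its name, and indented under it one key for each argument. send_rows: Moves the arm, as the interface text tells. Its arguments: {"type":"object","properties":{"moves":{"type":"array","items":{"type":"array"}},"claw":{"type":"number"},"newtons":{"type":"number"}},"required":["moves"]}

```bash
mkdir -p pics; cat > h.py <<'E'
import numpy as np, cv2
from plant import sense, get_image, camera_params, arm
def grab(n):
    p=camera_params(n); im,d=get_image(n); return im,d,p
def cloud(d,p):
    v,u=np.indices(d.shape); X=np.stack([(u-p['cx'])/p['fx']*d,(v-p['cy'])/p['fy']*d,d],-1)
    W=(X-np.array(p['t']))@np.array(p['R']); W[d<=0]=np.nan; return W
E
python3 - <<'E'
from h import *
print(sense())
for n in ['scene','wrist']:
    im,d,p=grab(n); cv2.imwrite(f'pics/{n}0.png',im[:,:,::-1]); np.savez(f'{n}0.npz',im=im,W=cloud(d,p))
    print(n,p['fx'],-np.array(p['R']).T@np.array(p['t']))
E
```

```text
{'clock': 0.0, 'joint_positions': array([-0.07670472,  0.60013217, -0.00253309,  1.6000964 ,  0.00178526,
        0.94289752, -0.07981847]), 'dq': array([ 0.00019228, -0.00026741, -0.00085563, -0.00182158, -0.00054591,
       -0.00055882, -0.00056466]), 'joint_efforts': array([ 5.70884713e-04, -7.65060925e+01,  1.49801854e+00, -2.52344084e+01,
       -5.23842021e-02,  1.69115182e-02,  2.08527672e-04]), 'ee_pos': array([ 7.24528566e+02, -1.59024330e-02,  2.17766973e+02]), 'orientation': array([ 6.73224870e-05,  9.99999707e-01,  1.38304637e-05, -7.62656668e-04]), 'ft_force': array([0.61048066, 0.20684845, 0.13528549]), 'wrist_torque': array([-0.04089083, -0.03215708, -0.02201299]), 'gripper_width': 0.9964930674269743}
scene 463.52944484665755 [1209.98713027 -250.24541774  672.90105916]
wrist 291.5999033001123 [724.43802091  76.33827186 383.85868055]
```

View pics/scene0.png

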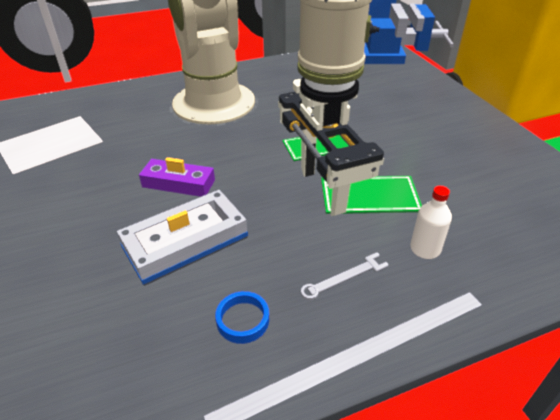

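View pics/wrist0.png

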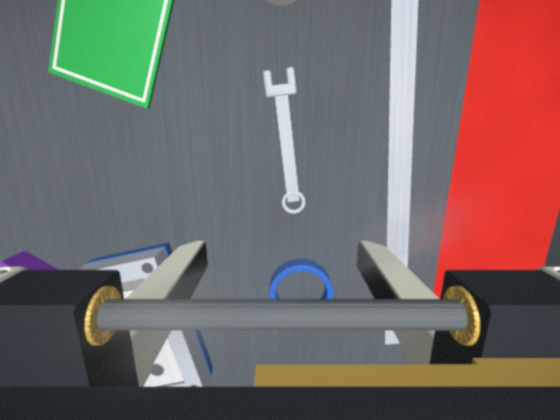

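The scene view shows the die with the bracket and its yellow tab at (178,221), and the purple look-alike at (176,175). There are two green mats, at (372,194) and partly hidden at (320,148). Next I'll measure them.

```bash
python3 - <<'E'
from h import *
im,d,p=grab('side'); cv2.imwrite('pics/side0.png',im[:,:,::-1]); np.savez('side0.npz',im=im,W=cloud(d,p))
print('side',-np.array(p['R']).T@np.array(p['t']))
for n in ['scene','side']:
    z=np.load(n+'0.npz'); im,W=z['im'],z['W']; hsv=cv2.cvtColor(im,cv2.COLOR_RGB2HSV)
    x,y,zz=np.moveaxis(W,-1,0)
    ok=(x>250)&(x<1100)&(abs(y)<700)
    for nm,lo,hi,zr in [('green',(50,120,60),(75,255,255),(-10,20)),('yellow',(15,120,100),(32,255,255),(30,140)),('die_top',(0,0,90),(180,70,255),(44,56))]:
        m=((cv2.inRange(hsv,lo,hi)>0)&ok&(zz>zr[0])&(zz<zr[1])).astype(np.uint8)
        if nm=='green': m=cv2.morphologyEx(m,cv2.MORPH_CLOSE,np.ones((3,3)))
        k,l,s,c=cv2.connectedComponentsWithStats(m)
        for i in range(1,k):
            if s[i,4]<40: continue
            P=W[(l==i)]; P=P[np.isfinite(P).all(1)]
            r=cv2.minAreaRect(P[:,:2].astype(np.float32))
            print(n,nm,'px',c[i].round(),s[i,4],'rect',np.round(r[0],1),np.round(r[1],1),round(r[2],1),'z',np.percentile(P[:,2],[2,50,98]).round(1))
E
```

```text
side [ 78.450391   584.73015198 523.51986629]
scene green px [338. 142.] 142 rect [326.  243.3] [61.5 34.5] 1.2 z [2.4 4.8 7.8]
scene green px [294. 148.] 277 rect [314.7 123.7] [47.  94.1] 75.2 z [2.4 4.9 7.4]
scene green px [320. 148.] 98 rect [329.7 188.5] [21.2 68.7] 88.3 z [1.9 4.7 7.8]
scene green px [415. 191.] 56 rect [566.6 318.4] [  7.1 105.5] 70.2 z [-0.2  6.4  8. ]
scene green px [326. 196.] 148 rect [508.6 126.6] [ 19.9 119.1] 69.9 z [1.9 6.  8.5]
scene green px [381. 195.] 1985 rect [548.4 231.9] [155.1 117.6] 69.4 z [3.  6.1 8.7]
scene yellow px [175. 165.] 211 rect [ 340.9 -174. ] [41.6 13.3] 54.8 z [40.3 58.1 69.4]
scene yellow px [178. 221.] 293 rect [ 537.  -205.7] [13.4 39.2] 9.7 z [51.6 69.7 81.5]
scene die_top px [178. 230.] 4390 rect [ 535.1 -199.2] [116.5 221.3] 12.8 z [45.6 49.4 52.3]
scene die_top px [428. 238.] 149 rect [735.2 224.7] [59.4 30.1] 42.4 z [44.2 49.9 55.9]
side green px [204. 308.] 380 rect [534.1 218.8] [210.3 118.3] 68.7 z [1.  4.6 7.3]
side green px [206. 292.] 3562 rect [537.4 218. ] [187.5 101.1] 69.9 z [3.7 5.5 7.3]
side green px [313. 341.] 3256 rect [315.8 190.5] [144.4  77.7] 86.4 z [2.3 4.1 5.9]
side green px [310. 363.] 280 rect [282.6 211.4] [182.6  80.2] 57.4 z [-0.1  3.6  5.6]
side yellow px [398. 215.] 143 rect [ 337.6 -171.4] [36.9 10.1] 54.8 z [40.  56.6 68.2]
side die_top px [328. 190.] 1811 rect [ 532.5 -199.2] [113.1 225.1] 12.7 z [44.8 48.8 51.3]
side die_top px [138. 247.] 153 rect [706.7 244.6] [59.  27.5] 63.3 z [44.3 50.1 55.7]
```

View pics/side0.png

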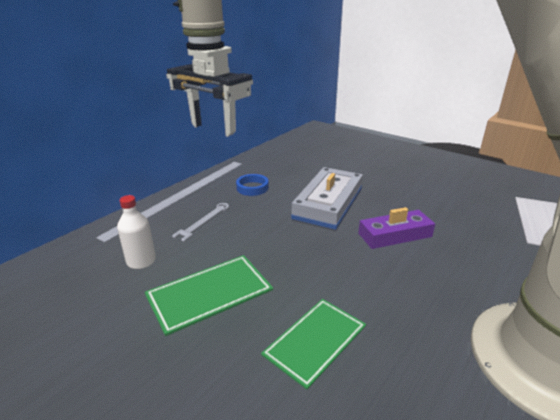

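The side view shows two green mats, at (208,292) and (314,341). The one at (208,292) measures about 210 x 118 mm, so it's the larger and the one meant. Its centre is (536,218) and its long axis lies at 69.7°.

The die is at (534,-199) with its x axis at 102.8°, taking the end towards which the bracket has room. The tab is at about (536,-206) with its top at z≈81, where 80 is expected. I'll move above it and check from near.

send_rows:
  moves:
    - [[-31, 34, 10], -0.1]
    - [[-62, 68, 20], -0.223]
    - [[-93, 102, 35], -0.223]
    - [[-124, 136, 45], -0.223]
    - [[-155, 170, 55], -0.223]
    - [[-180, 197, 60], -0.223]
    - [[-188.5, 206, 60], -0.223]
    - [[-188.5, 206, 60], -0.223]
    - [[-188.5, 206, 60], -0.223]
    - [[-188.5, 206, 60], -0.223]
  claw: 50

```text
clock: 1.15
ee_pos: [537.7, -204.4, 158.4]
orientation: [-0.0, 0.994, 0.112, 0.0]
ft_force: [0.2, 0.0, 0.6]
gripper_width: 0.535
```

```bash
python3 - <<'E'
from h import *
s=sense(); print(s['clock'],s['ee_pos'],s['orientation'],s['ft_force'],s['gripper_width'])
im,d,p=grab('wrist'); cv2.imwrite('pics/w1.png',im[:,:,::-1]); W=cloud(d,p)
hsv=cv2.cvtColor(im,cv2.COLOR_RGB2HSV); x,y,z=np.moveaxis(W,-1,0)
m=((cv2.inRange(hsv,(15,100,80),(32,255,255))>0)&(z>40)&(z<95)&(np.hypot(x-536,y+206)<60))
P=W[m]; print(len(P),cv2.minAreaRect(P[:,:2].astype(np.float32)) if len(P) else 0, np.percentile(P[:,2],[2,50,98]) if len(P) else 0)
t=P[P[:,2]>74]
if len(t)>5: print('top',cv2.minAreaRect(t[:,:2].astype(np.float32)),t.mean(0))
E
```

```text
1.15 [ 537.70574233 -204.3806656   158.42169837] [-2.09578646e-04  9.93653999e-01  1.12479684e-01  8.12605881e-05] [0.19607215 0.04728561 0.58684891] 0.5354552053863785
487 ((534.95947265625, -203.6197052001953), (8.84133529663086, 39.37713623046875), 12.460771560668945) [59.07860158 79.77964307 81.09182291]
top ((534.9908447265625, -203.76156616210938), (8.84133529663086, 39.08655548095703), 12.460771560668945) [ 534.46726952 -202.62138953   79.81808096]
```

View pics/w1.png

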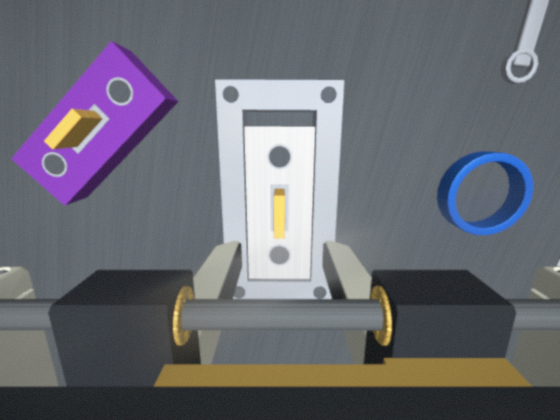

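The wrist view shows the bracket in the pocket with the gap at its +x end, at (280,118). The tab at (279,214) is centred between the fingers, about 2.5 mm off in tool x. Next I go down, then close.

send_rows:
  moves:
    - [[-2.5, 0, 25], 0]
    - [[-2.5, 0, 60], 0]
    - [[-2.5, 0, 85], 0]
    - [[-2.5, 0, 98], 0]
    - [[-2.5, 0, 104], 0]
    - [[-2.5, 0, 104], 0]
    - [[-2.5, 0, 104], 0]

```text
clock: 1.9
ee_pos: [535.8, -204.9, 55.2]
orientation: [0.0, 0.994, 0.113, 0.001]
ft_force: [-0.0, 0.6, 0.2]
gripper_width: 0.543
```

send_rows:
  moves:
    - [[0, 0, 0], 0]
    - [[0, 0, 0], 0]
    - [[0, 0, 0], 0]
    - [[0, 0, 0], 0]
    - [[0, 0, 0], 0]
    - [[0, 0, 0], 0]
    - [[0, 0, 0], 0]
    - [[0, 0, 0], 0]
  claw: 0
  newtons: 28

```text
clock: 2.7
ee_pos: [535.6, -205.0, 55.2]
orientation: [0.0, 0.994, 0.113, 0.0]
ft_force: [-2.1, -0.4, 2.1]
gripper_width: 0.105
```

send_rows:
  moves:
    - [[0, 0, -0.7], 0]
    - [[0, 0, -1.5], 0]
    - [[0, -1, -1.5], 0]
    - [[0, -2, -1.5], 0]
    - [[0, -3, -1.5], 0]
    - [[0, -4, -1.5], 0]
    - [[0, -4, -1.5], 0]
    - [[0, -4, -1.5], 0]

```text
clock: 3.5
ee_pos: [534.7, -201.1, 56.7]
orientation: [0.0, 0.994, 0.113, 0.0]
ft_force: [-0.0, 0.7, -2.9]
gripper_width: 0.106
```

send_rows:
  moves:
    - [[0, 0, -0.5], 0]
    - [[0, 0, -1], 0]
    - [[0, 0, -1.5], 0]
    - [[0, 0, -2], 0]
    - [[0, 0, -2.5], 0]
    - [[0, 0, -3], 0]
    - [[0, 0, -3], 0]

```text
clock: 4.2
ee_pos: [534.6, -201.1, 58.4]
orientation: [-0.0, 0.994, 0.113, 0.0]
ft_force: [4.4, -1.1, -27.4]
gripper_width: 0.106
```

Stopped at 3.2 mm with 27 N of pull, so it's still caught. I'll lower it, shift 2.5 mm and retry.

send_rows:
  moves:
    - [[0, 0, 1], 0]
    - [[0, 0, 1.8], 0]
    - [[0, -1, 1.8], 0]
    - [[0, -2, 1.8], 0]
    - [[0, -2.5, 1.8], 0]
    - [[0, -2.5, 1.8], 0]
    - [[0, -2.5, 1.2], 0]
    - [[0, -2.5, 0.6], 0]
    - [[0, -2.5, 0], 0]
    - [[0, -2.5, -0.6], 0]
    - [[0, -2.5, -1.2], 0]
    - [[0, -2.5, -1.2], 0]
    - [[0, -2.5, -1.2], 0]

```text
clock: 5.5
ee_pos: [534.0, -198.6, 58.4]
orientation: [-0.0, 0.994, 0.113, -0.0]
ft_force: [4.6, -1.1, -26.4]
gripper_width: 0.105
```

send_rows:
  moves:
    - [[0, 0, 1], 0]
    - [[0, 0, 1.8], 0]
    - [[0, -1, 1.8], 0]
    - [[0, -2, 1.8], 0]
    - [[0, -2.5, 1.8], 0]
    - [[0, -2.5, 1.8], 0]
    - [[0, -2.5, 1.2], 0]
    - [[0, -2.5, 0.6], 0]
    - [[0, -2.5, 0], 0]
    - [[0, -2.5, -0.6], 0]
    - [[0, -2.5, -1.2], 0]
    - [[0, -2.5, -1.2], 0]
    - [[0, -2.5, -1.2], 0]

```text
clock: 6.8
ee_pos: [533.4, -196.2, 58.4]
orientation: [-0.001, 0.994, 0.113, -0.001]
ft_force: [4.6, -1.8, -25.5]
gripper_width: 0.11
```

send_rows:
  moves:
    - [[0, 0, 1], 0]
    - [[0, 0, 1.8], 0]
    - [[0, -1, 1.8], 0]
    - [[0, -2, 1.8], 0]
    - [[0, -2.5, 1.8], 0]
    - [[0, -2.5, 1.8], 0]
    - [[0, -2.5, 1.2], 0]
    - [[0, -2.5, 0.6], 0]
    - [[0, -2.5, 0], 0]
    - [[0, -2.5, -0.6], 0]
    - [[0, -2.5, -1.2], 0]
    - [[0, -2.5, -1.2], 0]
    - [[0, -2.5, -1.2], 0]

```text
clock: 8.1
ee_pos: [532.8, -193.8, 59.7]
orientation: [-0.001, 0.994, 0.113, -0.001]
ft_force: [1.0, 0.2, -4.0]
gripper_width: 0.105
```

The load is only 4 N at 4.5 mm raised, so it's free. I lift gently at first, then faster.

send_rows:
  moves:
    - [[0, 0, -1], 0]
    - [[0, 0, -2], 0]
    - [[0, 0, -3], 0]
    - [[0, 0, -4.5], 0]
    - [[0, 0, -6], 0]
    - [[0, 0, -8], 0]
    - [[0, 0, -8], 0]

```text
clock: 8.8
ee_pos: [533.0, -193.8, 68.0]
orientation: [-0.0, 0.994, 0.113, -0.0]
ft_force: [-0.2, 0.0, -3.3]
gripper_width: 0.106
```

send_rows:
  moves:
    - [[0, 0, -4], 0]
    - [[0, 0, -10], 0]
    - [[0, 0, -18], 0]
    - [[0, 0, -28], 0]
    - [[0, 0, -38], 0]
    - [[0, 0, -50], 0]
    - [[0, 0, -62], 0]
    - [[0, 0, -74], 0]
    - [[0, 0, -82], 0]
    - [[0, 0, -85], 0]
    - [[0, 0, -85], 0]
    - [[0, 0, -85], 0]
    - [[0, 0, -85], 0]
  newtons: 40

```text
clock: 10.1
ee_pos: [532.8, -193.8, 152.4]
orientation: [-0.001, 0.994, 0.113, -0.001]
ft_force: [0.2, -0.3, -3.7]
gripper_width: 0.104
```

send_rows:
  moves:
    - [[1, -4, 0], 0.005]
    - [[3, -12, 0], 0.017]
    - [[6.7, -28, 0], 0.04]
    - [[11.4, -48, 0], 0.07]
    - [[17.2, -72, 0], 0.104]
    - [[23.8, -100, 0], 0.145]
    - [[30.5, -128, 0], 0.185]
    - [[37.2, -156, 0], 0.225]
    - [[43.9, -184, 0], 0.266]
    - [[51.5, -216, 0], 0.312]
    - [[58.2, -244, 0], 0.353]
    - [[64.9, -273, 0], 0.393]
    - [[71.5, -301, 0], 0.434]
    - [[78.2, -329, 0], 0.474]
    - [[84, -353, 0], 0.509]
    - [[88.7, -373, 0], 0.538]
    - [[92.5, -389, 0], 0.561]
    - [[94.4, -397, 0], 0.573]
    - [[95.4, -401, 0], 0.578]
    - [[95.4, -401, 0], 0.578]

```text
clock: 12.1
ee_pos: [535.6, 218.5, 152.7]
orientation: [-0.0, 0.985, -0.175, -0.001]
ft_force: [-0.1, -0.2, -3.9]
gripper_width: 0.11
```

```bash
python3 - <<'E'
from h import *
s=sense(); print(s['clock'],s['ee_pos'],s['orientation'],s['ft_force'],s['gripper_width'])
out=[]
for n in ['wrist','side']:
    im,d,p=grab(n); out.append(im); W=cloud(d,p)
    hsv=cv2.cvtColor(im,cv2.COLOR_RGB2HSV); x,y,z=np.moveaxis(W,-1,0)
    for nm,m in [('top',(cv2.inRange(hsv,(0,0,120),(180,60,255))>0)&(z>135)&(z<152)),('green',(cv2.inRange(hsv,(50,100,50),(75,255,255))>0)&(z>-5)&(z<15)&(x>420)&(y>70))]:
        m&=(np.hypot(x-536,y-218)<150)
        P=W[m]; 
        if len(P)>20: print(n,nm,len(P),cv2.minAreaRect(P[:,:2].astype(np.float32)),np.median(P[:,2]))
cv2.imwrite('pics/m1.png',cv2.resize(np.hstack(out),(800,300))[:,:,::-1])
E
```

```text
12.1 [535.63879427 218.54879776 152.73172712] [-2.20821763e-04  9.84586577e-01 -1.74893674e-01 -1.19399713e-03] [-0.1308873  -0.16340939 -3.8741747 ] 0.10979063499976224
wrist top 12583 ((534.86376953125, 218.81954956054688), (154.08074951171875, 64.29466247558594), 69.79607391357422) 145.5004885422158
wrist green 2976 ((542.3375854492188, 227.84713745117188), (189.69699096679688, 121.99354553222656), 69.87529754638672) 5.953332715307031
side top 1984 ((535.0700073242188, 216.65774536132812), (154.65895080566406, 68.51930236816406), 69.77210235595703) 144.83340547127295
side green 4157 ((535.794677734375, 217.77862548828125), (210.12957763671875, 123.32261657714844), 69.77344512939453) 5.436485738967769
```

View pics/m1.png

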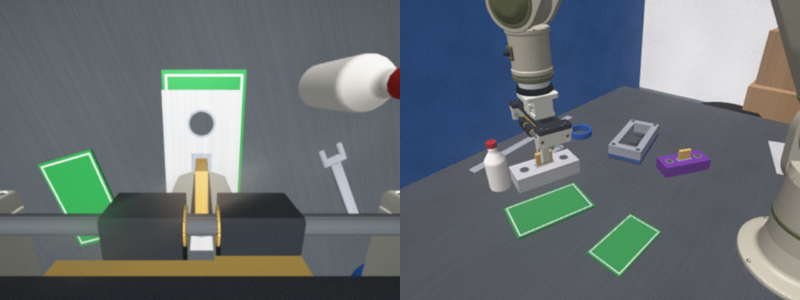

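The bracket hangs level over the large mat. Both views put its centre within about 1 mm of the mat's, with the angle equal at 69.8°. Its underside is at about 109 mm, and the mat top at 6. I lower it gently.

send_rows:
  moves:
    - [[0, 0, 5], 0]
    - [[0, 0, 15], 0]
    - [[0, 0, 30], 0]
    - [[0, 0, 45], 0]
    - [[0, 0, 60], 0]
    - [[0, 0, 75], 0]
    - [[0, 0, 86], 0]
    - [[0, 0, 93], 0]
    - [[0, 0, 96], 0]
    - [[0, 0, 97], 0]
    - [[0, 0, 97], 0]
    - [[0, 0, 97], 0]

```text
clock: 13.4
ee_pos: [536.0, 217.6, 56.3]
orientation: [-0.0, 0.984, -0.176, -0.001]
ft_force: [-0.5, -0.4, -3.5]
gripper_width: 0.107
```

send_rows:
  moves:
    - [[0, 0, 1], 0]
    - [[0, 0, 2], 0]
    - [[0, 0, 3], 0]
    - [[0, 0, 4], 0]
    - [[0, 0, 4.7], 0]
    - [[0, 0, 5.4], 0]
    - [[0, 0, 6], 0]
    - [[0, 0, 6], 0]
    - [[0, 0, 6], 0]

```text
clock: 14.3
ee_pos: [536.0, 217.6, 50.3]
orientation: [-0.0, 0.984, -0.176, -0.001]
ft_force: [0.4, -0.5, -4.2]
gripper_width: 0.107
```

send_rows:
  moves:
    - [[0, 0, 0.4], 0]
    - [[0, 0, 0.8], 0]
    - [[0, 0, 1.2], 0]
    - [[0, 0, 1.6], 0]
    - [[0, 0, 1.6], 0]
    - [[0, 0, 1.6], 0]

```text
clock: 14.9
ee_pos: [535.9, 217.6, 49.2]
orientation: [-0.0, 0.984, -0.176, -0.001]
ft_force: [-2.7, -0.9, 5.5]
gripper_width: 0.103
```

It's in contact, pressing with about 9 N. I hold briefly, open, then retreat.

send_rows:
  moves:
    - [[0, 0, 0], 0]
    - [[0, 0, 0.3], 0]
    - [[0, 0, 0.3], 0]
    - [[0, 0, 0.3], 0]

```text
clock: 15.3
ee_pos: [536.0, 217.7, 49.2]
orientation: [-0.001, 0.984, -0.176, -0.001]
ft_force: [-2.2, -0.1, 5.7]
gripper_width: 0.105
```

send_rows:
  moves:
    - [[0, 0, 0], 0]
    - [[0, 0, 0], 0]
    - [[0, 0, 0], 0]
    - [[0, 0, 0], 0]
    - [[0, 0, 0], 0]
    - [[0, 0, 0], 0]
    - [[0, 0, 0], 0]
    - [[0, 0, -3], 0]
    - [[0, 0, -12], 0]
    - [[0, 0, -30], 0]
    - [[0, 0, -60], 0]
    - [[0, 0, -90], 0]
    - [[0, 0, -120], 0]
    - [[0, 0, -135], 0]
    - [[0, 0, -140], 0]
    - [[0, 0, -140], 0]
    - [[0, 0, -140], 0]
  claw: 50

```text
clock: 17.0
ee_pos: [535.6, 217.4, 188.6]
orientation: [-0.0, 0.984, -0.175, -0.001]
ft_force: [0.4, -0.2, -0.4]
gripper_width: 0.539
```

```bash
python3 - <<'E'
from h import *
s=sense(); print(s['clock'],s['ee_pos'],s['ft_force'],s['gripper_width'])
out=[]
for n in ['wrist','side']:
    im,d,p=grab(n); out.append(im); W=cloud(d,p)
    hsv=cv2.cvtColor(im,cv2.COLOR_RGB2HSV); x,y,z=np.moveaxis(W,-1,0)
    for nm,m in [('top',(cv2.inRange(hsv,(0,0,120),(180,60,255))>0)&(z>36)&(z<48)),('green',(cv2.inRange(hsv,(50,100,50),(75,255,255))>0)&(z>-5)&(z<15)&(x>420)&(y>70))]:
        m&=(np.hypot(x-536,y-218)<150)
        P=W[m]
        if len(P)>20: print(n,nm,len(P),cv2.minAreaRect(P[:,:2].astype(np.float32)),np.percentile(P[:,2],[3,50,97]).round(1))
cv2.imwrite('pics/m2.png',cv2.resize(np.hstack(out),(800,300))[:,:,::-1])
E
```

```text
17.0 [535.62575344 217.38866128 188.59256336] [ 0.36229826 -0.19260754 -0.43640202] 0.5390778103785283
wrist top 7391 ((535.2469482421875, 218.23193359375), (154.11183166503906, 63.93219757080078), 69.68378448486328) [40.6 42.  43.4]
wrist green 6165 ((538.4822998046875, 219.0731201171875), (210.30072021484375, 123.06351470947266), 69.83602142333984) [4.3 5.9 7.4]
side top 1755 ((534.4580078125, 216.67803955078125), (154.62313842773438, 68.72162628173828), 69.76053619384766) [37.5 41.5 43.2]
side green 1444 ((536.5392456054688, 217.38180541992188), (210.18362426757812, 121.364501953125), 70.06486511230469) [1.6 5.3 7.1]
```

View pics/m2.png

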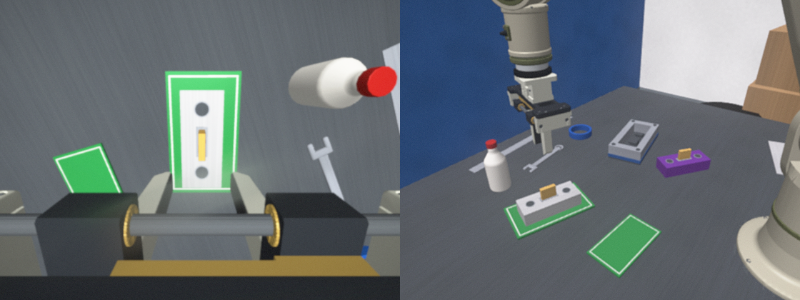

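The bracket lies flat and centred on the large mat, with its top at z = 42 = 6 + 36. The gripper is clear of it, and the wrench, tape and bottle look undisturbed.

```bash
python3 -c "
from plant import arm; print(arm.sign_off())"
```

```text
the job is handed in; nothing more can be done
None
```

The bracket is out of the die and rests tab up in the middle of the larger green mat. I handed the job in at about 17 s; the hand-in gives no verdict.

- **Freeing it:** I gripped the tab and worked the bracket along the pocket towards +x. Three light pulls stopped at about 3 mm, reading at most 27 N after each. The fourth, about 11.5 mm along from the start, came free with only its own weight, about 4 N.
- **Lifting and placing:** I lifted it straight up about 97 mm, carried it over and lowered it. It touched the mat while still held, pressing with about 10 N, and only then did I release it.
- **Last checks:** The bracket's centre is within about 3 mm of the mat's, its long side within about 0.3° of the mat's, and its top at 42 mm as expected. The gripper was about 70 mm above the tab, with the wrist force near zero.
- **Disagreement:** The wrist and side cameras differ by 1 to 2 mm on the bracket and mat centres, well inside the 20 mm tolerance.
- **Not measured:** The wrench, tape and bottle looked undisturbed in the last pictures, but I did not measure their positions.

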